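# Clear the brake interlock and hold the dead-man throttle at the mark

## Task

Test the small electric drive on the workshop bench: press the brake pedal all the way down to its stop, then let it come fully back up. Then push the dead-man throttle lever down by its grip until its red pointer is in line with the yellow marker arm, without ever pushing it to its bottom stop (full throttle), keep it steadily there for at least three seconds, and finish the job while still holding it there: do not let go. Do not shift the yellow marker or disturb the other things on the bench.

Things in the scene. Friction and masses are not known exactly. Their poses are not given: they have to be found in the camera images.
- pedal_base: grey floor-type brake pedal unit lying on the bench, fixed to it: base plate 230 x 110 x 8 mm; origin at the centre of its underside, z up, x from the free end of the pedal towards its hinge, y along the hinge. Its place and yaw change from start to start.
- pedal (a joint): angle of the sprung pedal plate in rad: 0 = up at rest (plate rises 0.38 rad from the hinge to its free end), grows as it is pressed, 0.30 = down on its stop. A spring brings it back up by itself. At the pedal_press point it needs about 4.5 N to start and about 11 N at the stop.
- pedal_press (a point): point to press, on top of the pedal's black rubber pad with yellow stripes (85 mm along the plate x 74 mm wide), 140 mm along the plate from the hinge, 32 mm short of its free end; moves with the plate, from about 85 mm above the bench at rest to 45 mm at the stop.
- pedal_hinge (a point): hinge axis of the pedal (fixed, 24 mm above the bench, 85 mm from the base plate's centre); the axis runs along y of pedal_base. pedal_press lies 140 mm from it along the plate and 10 mm above the plate's mid-plane.
- throttle_stand: blue throttle stand fixed to the bench: base 110 (x) x 250 (y) x 10 mm, a post and an upright black scale plate (at x = -19 to -13 mm, y = -95 to +20 mm, top at 203 mm); origin at the centre of its underside, z up, x along the lever's hinge axis, y from the hinge towards the grip. Place and yaw vary.
- throttle: sprung dead-man lever: steel arm 14 mm high, black grip. Origin on its hinge axis (along the stand's x, at x 0, y -80, z 140 mm in throttle_stand). At rest its axes equal the stand's and the arm rises 0.45 rad; pressed, it turns up to 0.85 rad (bottom stop: arm 0.40 rad below level). Let go, it springs back. Needs at the grip about 5 N to start, 7-11 N at the marker, 14 N at the stop.
- grip (a point): centre of the lever's grip bar: black with red end rings, 26 mm diameter, 100 mm long, level, along the stand's x; 150 mm from the hinge axis along the arm, at x = 15 mm in the stand. At rest about 205 mm above the bench, at the bottom stop 82 mm. Press on the bar's top or pinch it from above.
- pointer (a point): the lever's red pointer band (18 mm long, on the steel arm): a point on the arm's centre line 110 mm from the hinge axis, at x = 4 mm in the stand; turns with the lever.
- mark (a point): the target: point on the yellow marker arm's centre line, 110 mm from the same hinge axis and at x = 4 mm in the stand: it coincides with the pointer when lever and marker are in line. The arm (6 mm thick, between scale plate and lever) is set anew at each start, 0.17 rad above to 0.13 rad below level, and stays put unless pushed.
- tape: bystander: grey tape roll lying flat, 70 mm diameter, 24 mm high; origin at the centre of its underside
- bottle: bystander: small blue bottle with red cap, 44 mm diameter, 110 mm high, standing; origin at the centre of its underside
- jar: bystander: clear jar with black lid, 52 mm diameter, 60 mm high, standing; origin at the centre of its underside
- carton: bystander: cardboard box 60 x 80 x 45 mm; origin at the centre of its underside
- screwdriver: bystander: screwdriver with orange handle, 160 mm long, lying along its x
- wrench: bystander: steel wrench, 160 mm long, lying along its x

How it is judged:
By the outcome, as a careful person would: the job done as asked, in the order asked, and still so for the second after the job is handed in, while the arm keeps its last pose, push and grip.
It also fails if it takes over 54 s, if anything falls off the work surface, if the arm or the gripper's body presses on something with over 40 N, if the wrist force passes 120 N, or if a joint passes its speed limit or range.

## Robot

A 6-joint arm with a two-finger parallel gripper is mounted at the origin on the work surface. World frame = base frame: x ahead of the robot, y to its left, z up, the work surface at z = 0. Lengths are in m, angles in rad, forces in N, time in s.
With the tool pointing down it reaches from about 0.225 to 0.725 m from the base axis. Payload 3.1 kg.
Tool frame: the origin (TCP) lies at the very end of the fingers, on their centre line; the grasp point (between the pads) lies 19 mm behind it (grip_point_offset is the distance from the TCP to the grasp point, in m); z points along the fingers, y is the line along which they close (so a half turn about z gives the same grasp; the last joint's range is limited). The gripper opens to 85 mm and grips with 20 to 120 N. Pads are 22 mm wide; open, the fingers measure 114 mm over their backs; the gripper's body (76 mm by 85 mm) begins 54 mm behind the grasp point. The pads swing forward as they close: fully open they stand 13 mm farther back than shut.
Start: joints at [0.983, 0.048, 0.099, 1.622, 0, 1.443], TCP at [0.233, 0.47, 0.231] pointing down, gripper open.
Joint ranges: [-2.91, 2.91], [-0.99, 1.94], [-1.21, 1.42], [-2.12, 2.29], [-1.49, 1.47], [-3.14, 3.14]. Speed limits (rad/s): [2.79, 2.79, 3.14, 3.14, 3.14, 3.14].

## Interface

Orientations are given as a unit quaternion [x, y, z, w].
In Python, from rig import * gives the robot as it stands.
- The arm moves only by the tool move_arm, never from a script. Its argument "motion" is a list of rows, each a list of 3 entries, a list of its own where there are three numbers: the shift along the world's x, y, z scaled (see below), then the turn about the world's z scaled (see below), then the closure, from 0 (fully open) to 1 (shut). In form: [[[dx, dy, dz], roll, claw], ...]. A call has 1 to 5 rows; each row shifts and turns the commanded pose from where the row before left it; what a row does not reach is not made up. The controller multiplies each number of a shift by 0.1 m and each number of a turn by 30 degrees. A row lasts 1/12 s, in which the tool goes at most 41.7 mm and 7.16 degrees, less where a joint would pass 70% of its speed; a pose out of reach is approached as far as the arm can. A call with a number of a shift or a turn outside -1 to 1 is refused whole. A call with a gripper value outside its range is refused whole. The fingers move at their own pace and stop on an object; "squeeze" is the grip in N (left out, the last holds). Time passes only in rows, so rows that do not move let the fingers close. It gives the time, the measured TCP pose, the force, the opening and the grip force at its end, in the units of the state.
- get_state(): the state, without advancing time (a new reading comes with each control period).
- grab_frame(name): name is "scene" or "top" or "wrist"; returns (picture, depth): 384x512x3 uint8, red, green, blue; 384x512 float32, m along the optical axis (not along the pixel's ray), 0 where there is no reading.
- calibration(name): a dict with "intrinsics" (3x3 intrinsics, pixels), "rvec" (rotation vector, rad) and "tvec" (3), from world to camera coordinates, as OpenCV has them. Camera axes: x right, y down, z forward; pixel columns grow to the right and rows downward; lengths in m; the calibration is good to about 2 mm. The wrist camera is an equidistant fisheye: a pixel r from the principal point sees the ray r / f radians off the axis. A picture is of the moment at which its call begins: read the wrist's pose just before it. calibration takes no time and is no camera call; for the wrist camera it gives the pose at the moment of the call.
- close_job(): hands the job in; it is judged then, once.
The state is a dict: "clock": time; "q": joint angles; "qd": joint speeds; "joint_efforts": joint torques, N m; "position": TCP position; "tcp_rot": TCP orientation; "contact_force": force on the tool from outside, world axes, zero at the start; "torque": the same for the moment, N m; "opening": finger opening in m; "gripper_force": force on a finger pad.
Only numpy, scipy, OpenCV 4.12 (cv2) and the standard library are available. Lean on these libraries where they do the work, as an engineer would, in place of code of your own. Each camera call takes 0.05 s, during which the arm holds its last target. There are 200 camera calls.

## Working session

There is one attempt and no reset: what is moved stays moved. The work goes in short steps, Python scripts to look and compute and a tool call to move; the robot and the scene stay as the last step left them, time stands still between calls to the robot, and variables do not carry over. Pictures are saved under pics/ and viewed, at most 10 in all, crops included, and the job is handed in when it is done.

Besides the shell and the picture viewer there is one more tool, called after ">>>" by a JSON object that holds its "name" and its "arguments", one argument or row to a line. move_arm: Moves the arm, as the interface text tells. Shifts and turns lie within -1 to 1; 1 stands for 0.1 m of shift or 30 degrees of turn. Its arguments: {"type":"object","properties":{"motion":{"type":"array","items":{"type":"array"}},"squeeze":{"type":"number"}},"required":["motion"]}

```bash
mkdir -p pics
cat > h.py <<'E'
from rig import *
import numpy as np, cv2
def cal(n):
    c=calibration(n); R=cv2.Rodrigues(np.array(c["rvec"],float))[0]
    return np.array(c["intrinsics"],float),R,np.array(c["tvec"],float).ravel()
def pts(n,D):
    K,R,t=cal(n); v,u=np.mgrid[:D.shape[0],:D.shape[1]]
    p=np.stack([(u-K[0,2])/K[0,0]*D,(v-K[1,2])/K[1,1]*D,D],-1)
    return (p-t)@R
def proj(n,P):
    K,R,t=cal(n); q=(np.atleast_2d(P)@R.T+t)@K.T
    return q[:,:2]/q[:,2:]
E
python3 - <<'E'
from h import *
for n in("scene","top"):
    im,D=grab_frame(n); cv2.imwrite(f"pics/{n}0.png",im[...,::-1]); np.savez(f"{n}0.npz",im=im,D=D)
    K,R,t=cal(n); print(n,K[0,0],-R.T@t,R[2], (D==0).mean())
print({k:np.round(v,3) for k,v in get_state().items()})
E
```

```text
scene 481.6440492459672 [ 1.07339398 -0.25741683  1.05968819] [-0.45745507  0.25617822 -0.85153249] 0.0038248697916666665
top 363.5961279601609 [ 0.45005163 -0.00202947  1.06896374] [ 0.15727187  0.02415688 -0.98725985] 0.004069010416666667
{'clock': np.float64(0.1), 'q': array([0.983, 0.049, 0.098, 1.622, 0.   , 1.443]), 'qd': array([ 0.002, -0.001,  0.004, -0.   ,  0.   ,  0.   ]), 'joint_efforts': array([ 2.0000e-03, -3.3985e+01,  3.2094e+01,  1.6000e-02, -0.0000e+00,
       -0.0000e+00]), 'position': array([0.233, 0.47 , 0.23 ]), 'tcp_rot': array([ 0.228,  0.974, -0.001, -0.   ]), 'contact_force': array([ 0.042, -0.412,  0.193]), 'torque': array([-0.019, -0.027, -0.   ]), 'gripper_force': np.float64(0.0), 'opening': np.float64(0.085)}
```

View pics/scene0.png

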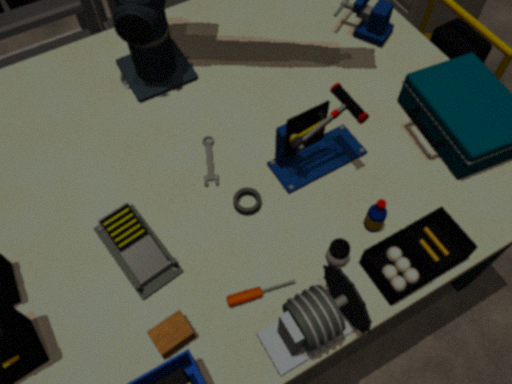

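View pics/top0.png

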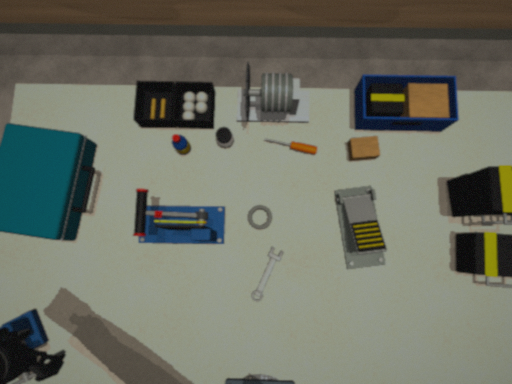

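The top view shows the pedal at about (360,228), with its striped pad at (369,236) and hinge at (355,192). The throttle stand is at (182,225), with the grip at (141,212) and the marker near (180,222). The scene view agrees.

Run:
```python
from h import *
for n in("top","scene"):
    z=np.load(f"{n}0.npz"); im,D=z["im"],z["D"]; P=pts(n,D); hsv=cv2.cvtColor(im,cv2.COLOR_RGB2HSV)
    H,S,V=[hsv[...,i].astype(int) for i in range(3)]
    ok=D>0
    near=lambda c,r: (np.hypot(P[...,0]-c[0],P[...,1]-c[1])<r)&ok
    def rep(name,m):
        q=P[m]; 
        if len(q)<3: print(n,name,"few",len(q));return
        r=cv2.minAreaRect(q[:,:2].astype(np.float32))
        print(n,name,len(q),"med",np.median(q,0).round(4),"rect",np.round(r[0],4),np.round(r[1],4),round(r[2],2),"z",np.percentile(q[:,2],[5,95]).round(3))
    uv=lambda u,v:P[v,u]
    if n=="top":
        cs=uv(182,237); cp=uv(360,228); print(cs,cp,uv(141,212),uv(60,60),uv(260,300))
    blue=(H>100)&(H<125)&(S>120)
    rep("stand",blue&near(cs,.2)&(P[...,2]<.02))
    rep("padyel",(H>20)&(H<35)&(S>120)&near(cp,.16)&(P[...,2]>.02))
    grey=(S<60)&near(cp,.16)
    rep("pbase",grey&(P[...,2]<.014)&(P[...,2]>.004))
    red=((H<8)|(H>172))&(S>130)&near(cs,.22)
    l,c,st,ce=cv2.connectedComponentsWithStats(red.astype(np.uint8))
    for i in range(1,l):
        if st[i,4]>5: print(ce[i]); rep("red",c==i)
    yel=(H>18)&(H<35)&(S>110)&near(cs,.2)&(P[...,2]>.1); rep("marker",yel)
    rep("pblack",(V<60)&near(cp,.16)&(P[...,2]>.05))
    rep("grip",(V<70)&near(cs,.22)&(P[...,2]>.19))
```

```text
[0.47725697 0.23428594 0.01118433] [ 0.51308623 -0.26328935  0.07219561] [0.52808637 0.2896897  0.2156364 ] [ 1.43850756  1.13405369 -0.7600771 ] [ 3.06167292e-01  3.70199076e-03 -1.36408662e-04]
top stand 1469 med [0.5042 0.2429 0.0094] rect [0.5142 0.2313] [0.1026 0.2298] 1.48 z [0.006 0.013]
top padyel 555 med [ 0.4943 -0.2809  0.0797] rect [ 0.4947 -0.2815] [0.0673 0.0686] 8.89 z [0.068 0.092]
top pbase 1399 med [ 0.4815 -0.2539  0.0077] rect [ 0.5113 -0.2653] [0.307  0.2944] 88.07 z [0.004 0.011]
[141.26666667 190.3       ]
top red 30 med [0.5802 0.2926 0.2162] rect [0.5796 0.2935] [0.0071 0.022 ] 3.31 z [0.212 0.22 ]
[157.82978723 213.80851064]
top red 47 med [0.5267 0.2565 0.1916] rect [0.5279 0.2748] [0.0515 0.0152] 87.22 z [0.187 0.198]
[139.4375  233.71875]
top red 32 med [0.4764 0.2879 0.2174] rect [0.4774 0.2912] [0.0074 0.0208] 2.81 z [0.21  0.221]
top marker 114 med [0.5126 0.2144 0.1524] rect [0.5126 0.2108] [0.0052 0.1257] 0.67 z [0.145 0.165]
top pblack 336 med [ 0.489  -0.2728  0.0811] rect [ 0.4934 -0.2792] [0.0769 0.0748] 8.88 z [0.065 0.095]
top grip 535 med [0.5
[... 383 characters left out ...]
.004 0.012]
[334.79487179  86.66666667]
scene red 39 med [0.4764 0.2892 0.2172] rect [0.4773 0.2914] [0.0099 0.0203] 4.71 z [0.208 0.221]
[334.57446809 112.9787234 ]
scene red 47 med [0.5291 0.2568 0.1935] rect [0.5284 0.257 ] [0.0181 0.0128] 79.03 z [0.187 0.199]
[361.57831325 116.48192771]
scene red 83 med [0.5811 0.2924 0.2128] rect [0.5759 0.295 ] [0.0255 0.0177] 89.37 z [0.199 0.221]
scene marker 224 med [0.5092 0.1918 0.1511] rect [0.5094 0.228 ] [0.1551 0.0873] 73.15 z [0.138 0.206]
scene pblack 830 med [ 0.4959 -0.2814  0.079 ] rect [ 0.4921 -0.2805] [0.08   0.0782] 8.59 z [0.062 0.095]
scene grip 702 med [0.5091 0.2846 0.21  ] rect [0.533  0.2259] [0.1097 0.1601] 3.0 z [0.193 0.22 ]
```

>>> {"name": "move_arm", "arguments": {
  "motion": [
    [[0.12, -0.375, 0], 0.22, 1],
    [[0.12, -0.375, 0], 0.22, 1],
    [[0.12, -0.375, 0], 0.22, 1],
    [[0.12, -0.375, 0], 0.22, 1],
    [[0.13, -0.375, 0], 0, 1]
  ],
  "squeeze": 30
}}

```text
clock: 0.52
position: [0.2925, 0.2859, 0.2307]
tcp_rot: [0.004, 1.0, -0.0, -0.0]
contact_force: [1.0, -0.5, 1.6]
opening: 0.0255
gripper_force: 0.0
```

>>> {"name": "move_arm", "arguments": {
  "motion": [
    [[0.13, -0.375, 0], 0, 1],
    [[0.13, -0.375, 0], 0, 1],
    [[0.13, -0.375, 0], 0, 1],
    [[0.13, -0.375, 0], 0, 1],
    [[0.13, -0.375, 0], 0, 1]
  ]
}}

```text
clock: 0.93
position: [0.3577, 0.0981, 0.231]
tcp_rot: [0.006, 1.0, 0.0, -0.0]
contact_force: [0.3, 0.7, -0.1]
opening: -0.0
gripper_force: 0.0
```

>>> {"name": "move_arm", "arguments": {
  "motion": [
    [[0.13, -0.375, 0], 0, 1],
    [[0.13, -0.375, 0], 0, 1],
    [[0.13, -0.375, 0], 0, 1],
    [[0.13, -0.375, 0], 0, 1],
    [[0.13, -0.375, -0.1], 0, 1]
  ]
}}

```text
clock: 1.35
position: [0.4238, -0.0901, 0.2228]
tcp_rot: [0.007, 1.0, -0.0, 0.002]
contact_force: [1.3, 0.1, 0.5]
opening: -0.0002
gripper_force: 0.0
```

>>> {"name": "move_arm", "arguments": {
  "motion": [
    [[0.12, -0.375, -0.15], 0, 1],
    [[0.12, -0.375, -0.15], 0, 1],
    [[0.12, -0.375, -0.15], 0, 1],
    [[0.12, -0.375, -0.15], 0, 1],
    [[0.12, -0.375, -0.15], 0, 1]
  ]
}}

```text
clock: 1.77
position: [0.482, -0.2748, 0.1457]
tcp_rot: [0.007, 1.0, 0.0, -0.0]
contact_force: [0.2, 0.1, 0.8]
opening: -0.0
gripper_force: 0.0
```

>>> {"name": "move_arm", "arguments": {
  "motion": [
    [[0, -0.05, -0.2], 0, 1],
    [[0, 0, -0.2], 0, 1],
    [[0, 0, -0.1], 0, 1],
    [[-0.01, 0, -0.08], 0, 1],
    [[-0.01, 0, -0.08], 0, 1]
  ]
}}

```text
clock: 2.18
position: [0.4801, -0.2779, 0.0818]
tcp_rot: [0.006, 1.0, -0.0, 0.0]
contact_force: [-0.9, 0.4, 6.3]
opening: -0.0
gripper_force: 2.8
```

>>> {"name": "move_arm", "arguments": {
  "motion": [
    [[-0.01, 0, -0.08], 0, 1],
    [[-0.01, 0, -0.08], 0, 1],
    [[-0.01, 0, -0.06], 0, 1],
    [[0, 0, 0], 0, 1]
  ]
}}

```text
clock: 2.52
position: [0.4774, -0.2791, 0.0617]
tcp_rot: [0.006, 1.0, -0.002, 0.001]
contact_force: [-3.6, -0.3, 9.9]
opening: -0.0
gripper_force: 4.3
```

>>> {"name": "move_arm", "arguments": {
  "motion": [
    [[0, 0, -0.05], 0, 1],
    [[0, 0, -0.05], 0, 1],
    [[0, 0, 0], 0, 1]
  ]
}}

```text
clock: 2.77
position: [0.4776, -0.2795, 0.0526]
tcp_rot: [0.006, 1.0, -0.003, 0.001]
contact_force: [-3.9, -0.3, 10.0]
opening: 0.0001
gripper_force: 5.0
```

>>> {"name": "move_arm", "arguments": {
  "motion": [
    [[0, 0, -0.04], 0, 1],
    [[0, 0, 0], 0, 1]
  ]
}}

```text
clock: 2.93
position: [0.4776, -0.2797, 0.0491]
tcp_rot: [0.006, 1.0, -0.003, 0.001]
contact_force: [-4.1, -1.4, 11.3]
opening: -0.0001
gripper_force: 5.4
```

>>> {"name": "move_arm", "arguments": {
  "motion": [
    [[0, 0, -0.04], 0, 1],
    [[0, 0, 0], 0, 1]
  ]
}}

```text
clock: 3.1
position: [0.4774, -0.2798, 0.0452]
tcp_rot: [0.006, 1.0, -0.003, 0.001]
contact_force: [-4.8, -0.0, 12.3]
opening: -0.0
gripper_force: 5.7
```

>>> {"name": "move_arm", "arguments": {
  "motion": [
    [[0, 0, -0.03], 0, 1],
    [[0, 0, 0], 0, 1]
  ]
}}

```text
clock: 3.27
position: [0.4776, -0.2799, 0.0445]
tcp_rot: [0.006, 1.0, -0.003, 0.001]
contact_force: [-7.6, 2.4, 17.6]
opening: 0.0005
gripper_force: 8.5
```

>>> {"name": "move_arm", "arguments": {
  "motion": [
    [[0, 0, -0.02], 0, 1],
    [[0, 0, 0], 0, 1],
    [[0, 0, 0], 0, 1]
  ]
}}

```text
clock: 3.52
position: [0.4776, -0.28, 0.0443]
tcp_rot: [0.006, 1.0, -0.004, 0.001]
contact_force: [-10.5, 2.5, 25.9]
opening: 0.0004
gripper_force: 12.4
```

Run:
```python
from h import *
n="scene"; im,D=grab_frame(n); P=pts(n,D); hsv=cv2.cvtColor(im,cv2.COLOR_RGB2HSV);H,S,V=[hsv[...,i].astype(int) for i in range(3)]
# plate slope from yellow pad points
m=(H>20)&(H<35)&(S>110)&(np.hypot(P[...,0]-.49,P[...,1]+.28)<.06)&(P[...,2]>.02); q=P[m]
if m.sum()>20:
    A=np.c_[q[:,:2],np.ones(len(q))]; c=np.linalg.lstsq(A,q[:,2],rcond=None)[0]; print(m.sum(),"slope",np.hypot(*c[:2]))
# marker line in initial pictures
for n in("scene","top"):
    z=np.load(f"{n}0.npz"); im,D=z["im"],z["D"]; P=pts(n,D); hsv=cv2.cvtColor(im,cv2.COLOR_RGB2HSV);H,S,V=[hsv[...,i].astype(int) for i in range(3)]
    m=(H>18)&(H<35)&(S>110)&(abs(P[...,0]-.515)<.03)&(P[...,1]>.17)&(P[...,1]<.28)&(P[...,2]>.1)&(P[...,2]<.19)
    q=P[m]; print(n,len(q))
    for lo in np.arange(.17,.28,.01):
        s=q[(q[:,1]>=lo)&(q[:,1]<lo+.01)]
        if len(s): print(round(lo,2),len(s),s.mean(0).round(4),s[:,2].min().round(3),s[:,2].max().round(3))
z=np.load("scene0.npz"); cv2.imwrite("pics/c1.png",cv2.resize(z["im"][70:200,260:380],None,fx=6,fy=4.5,interpolation=cv2.INTER_CUBIC)[...,::-1])
```

```text
542 slope 1.8691701935967615
scene 135
0.17 16 [0.5098 0.1755 0.1461] 0.136 0.156
0.18 21 [0.5102 0.1856 0.1484] 0.138 0.187
0.19 26 [0.5081 0.1952 0.1466] 0.121 0.167
0.2 19 [0.5104 0.2049 0.1531] 0.136 0.174
0.21 22 [0.5101 0.2145 0.1578] 0.139 0.183
0.22 11 [0.5072 0.2248 0.1568] 0.142 0.18
0.23 8 [0.5036 0.2339 0.1513] 0.142 0.158
0.24 10 [0.4986 0.2456 0.1526] 0.144 0.177
0.25 2 [0.4992 0.2565 0.1693] 0.168 0.171
top 93
0.17 8 [0.5138 0.1745 0.1461] 0.144 0.148
0.18 8 [0.5134 0.1846 0.1469] 0.144 0.149
0.19 8 [0.513  0.1944 0.1487] 0.147 0.151
0.2 9 [0.5125 0.2048 0.1508] 0.147 0.154
0.21 7 [0.5125 0.2149 0.1509] 0.149 0.153
0.22 9 [0.5118 0.2245 0.1535] 0.151 0.156
0.23 8 [0.5115 0.2349 0.1551] 0.152 0.157
0.24 11 [0.5124 0.2453 0.1568] 0.154 0.159
0.25 10 [0.5125 0.2547 0.1579] 0.154 0.161
0.26 11 [0.5122 0.2656 0.1633] 0.155 0.167
0.27 4 [0.5107 0.2718 0.1609] 0.152 0.169
```

View pics/c1.png

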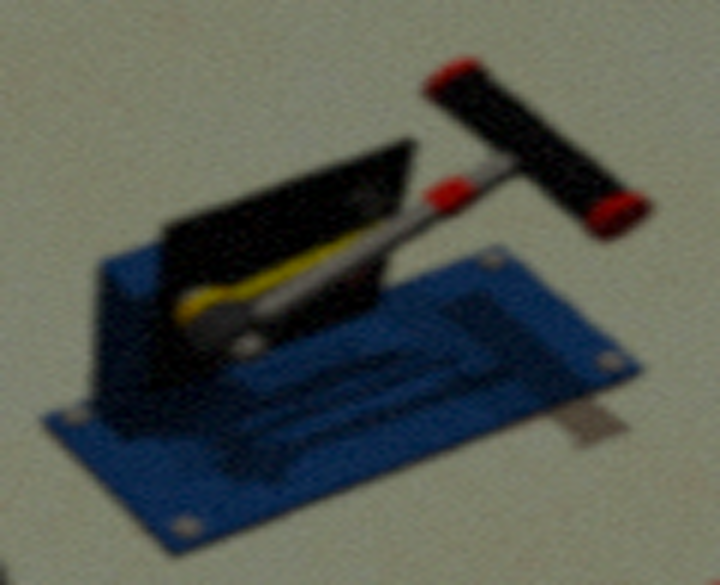

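The pedal is on its stop: z holds at 0.0443 while the force rises to 26 N. Releasing it now.

>>> {"name": "move_arm", "arguments": {
  "motion": [
    [[0, 0, 0.1], 0, 1],
    [[0.01, 0, 0.15], 0, 1],
    [[0.01, 0, 0.2], 0, 1],
    [[0, 0, 0.35], 0, 1],
    [[0, 0, 0.4], 0, 1]
  ]
}}

```text
clock: 3.98
position: [0.4784, -0.2765, 0.1568]
tcp_rot: [0.006, 1.0, 0.001, -0.001]
contact_force: [-0.1, -0.2, 0.6]
opening: -0.0002
gripper_force: 0.0
```

>>> {"name": "move_arm", "arguments": {
  "motion": [
    [[0, 0, 0.4], 0, 1],
    [[0, 0, 0.4], 0, 1],
    [[0, 0, 0.2], 0, 1],
    [[0, 0, 0], 0, 1]
  ]
}}

```text
clock: 4.32
position: [0.4817, -0.2792, 0.2649]
tcp_rot: [0.006, 1.0, -0.004, 0.006]
contact_force: [0.5, -1.3, 0.7]
opening: -0.0002
gripper_force: 0.0
```

Run:
```python
from h import *
z=np.load("top0.npz"); im,D=grab_frame("top"); P0=pts("top",z["D"]); P=pts("top",D)
z1=np.load("scene0.npz"); im1,D1=grab_frame("scene"); Q0=pts("scene",z1["D"]); Q=pts("scene",D1)
for a,b in((P0,P),(Q0,Q)):
    m=(np.hypot(a[...,0]-.49,a[...,1]+.28)<.035)
    d=(b-a)[m][:,2]; print(np.median(a[m][:,2]),np.median(b[m][:,2]),np.median(d))
print(get_state()["position"],get_state()["contact_force"])
```

```text
0.08035648327614489 0.08246581165405682 0.0005669736897530309
0.08149358957747768 0.08150475640445534 0.00013172488795960835
[ 0.48007152 -0.2780528   0.25855167] [ 0.71023309 -0.59726174 -0.7361782 ]
```

>>> {"name": "move_arm", "arguments": {
  "motion": [
    [[0.04, 0.38, 0], 0, 1],
    [[0.04, 0.38, 0], 0, 1],
    [[0.04, 0.38, 0], 0, 1],
    [[0.04, 0.38, 0], 0, 1],
    [[0.04, 0.38, 0], 0, 1]
  ]
}}

```text
clock: 4.83
position: [0.4979, -0.0859, 0.2539]
tcp_rot: [0.006, 1.0, 0.001, -0.002]
contact_force: [0.3, 0.7, 0.4]
opening: -0.0
gripper_force: 0.0
```

>>> {"name": "move_arm", "arguments": {
  "motion": [
    [[0.04, 0.38, 0], 0, 1],
    [[0.04, 0.38, 0], 0, 1],
    [[0.04, 0.38, 0], 0, 1],
    [[0.04, 0.38, 0], 0, 1],
    [[0.04, 0.38, 0], 0, 1]
  ]
}}

```text
clock: 5.25
position: [0.5177, 0.1041, 0.2539]
tcp_rot: [0.006, 1.0, -0.0, -0.002]
contact_force: [0.5, 0.2, -0.5]
opening: -0.0
gripper_force: 0.0
```

>>> {"name": "move_arm", "arguments": {
  "motion": [
    [[0.04, 0.38, 0], 0, 1],
    [[0.04, 0.38, 0], 0, 1],
    [[0.04, 0.38, 0], 0, 1],
    [[0.04, 0.38, 0], 0, 1],
    [[0.04, 0.38, 0], 0, 1]
  ]
}}

```text
clock: 5.67
position: [0.5377, 0.2938, 0.2538]
tcp_rot: [0.006, 1.0, -0.001, -0.002]
contact_force: [0.9, -0.8, 0.1]
opening: -0.0003
gripper_force: 0.0
```

>>> {"name": "move_arm", "arguments": {
  "motion": [
    [[0, 0, -0.05], 0, 1],
    [[0, 0, -0.05], 0, 1],
    [[0, 0, 0], 0, 1]
  ]
}}

```text
clock: 5.92
position: [0.5376, 0.2914, 0.2428]
tcp_rot: [0.006, 1.0, -0.001, -0.003]
contact_force: [-0.3, -0.2, -0.4]
opening: 0.0
gripper_force: 0.0
```

>>> {"name": "move_arm", "arguments": {
  "motion": [
    [[0, 0.01, -0.12], 0, 1],
    [[0, 0.01, -0.12], 0, 1],
    [[0, 0.02, -0.08], 0, 1],
    [[0, 0.02, -0.08], 0, 1],
    [[0, 0.02, -0.08], 0, 1]
  ]
}}

```text
clock: 6.33
position: [0.5389, 0.3012, 0.2005]
tcp_rot: [0.007, 1.0, 0.003, 0.001]
contact_force: [-2.2, 5.9, 8.1]
opening: 0.0001
gripper_force: 4.2
```

>>> {"name": "move_arm", "arguments": {
  "motion": [
    [[0, 0.03, -0.06], 0, 1],
    [[0, 0.02, -0.06], 0, 1],
    [[0, 0, 0], 0, 1],
    [[0, 0, 0], 0, 1]
  ]
}}

```text
clock: 6.67
position: [0.5389, 0.3057, 0.1885]
tcp_rot: [0.007, 1.0, 0.002, 0.001]
contact_force: [-2.6, 1.9, 7.0]
opening: 0.0002
gripper_force: 3.8
```

```bash
cat > look.py <<'E'
from h import *
import sys
k=sys.argv[1]
for n in("scene","top"):
    im,D=grab_frame(n); P=pts(n,D); hsv=cv2.cvtColor(im,cv2.COLOR_RGB2HSV);H,S,V=[hsv[...,i].astype(int) for i in range(3)]
    if n=="scene": cv2.imwrite(f"pics/s{k}.png",cv2.resize(im[70:200,260:380],None,fx=6,fy=4.5,interpolation=cv2.INTER_CUBIC)[...,::-1])
    box=(abs(P[...,0]-.52)<.025)&(P[...,1]>.17)&(P[...,1]<.285)&(P[...,2]>.1)&(P[...,2]<.21)
    r=((H<8)|(H>172))&(S>130)&box; q=P[r]; uv=np.argwhere(r)[:,::-1]
    if len(q): print(n,"pointer",len(q),np.median(q,0).round(4),uv.mean(0).round(1))
    if n=="top":
        for nm,m in(("marker",(H>18)&(H<35)&(S>110)&box&(P[...,0]<.519)),("lever",(S<80)&box&(P[...,0]>.515)&(P[...,0]<.523)&(P[...,2]>.13))):
            q=P[m]
            if len(q)<10: print(nm,len(q)); continue
            q=q[(q[:,1]<.262)]; c=np.polyfit(q[:,1],q[:,2],1); print(nm,len(q),"angle",np.arctan(c[0]).round(3),"z@hinge",np.polyval(c,.1575).round(4),"x",np.median(q[:,0]).round(4))
s=get_state(); print(s["clock"],s["position"].round(4),np.round(s["contact_force"],1))
E
python3 look.py 1
```

```text
scene pointer 80 [0.5236 0.26   0.1731] [325.2 117.3]
top pointer 41 [0.5276 0.2647 0.1709] [156.9 214.4]
marker 78 angle 0.159 z@hinge 0.143 x 0.5125
lever 4
6.7667 [0.5389 0.3056 0.189 ] [-2.7  3.   7.7]
```

View pics/s1.png

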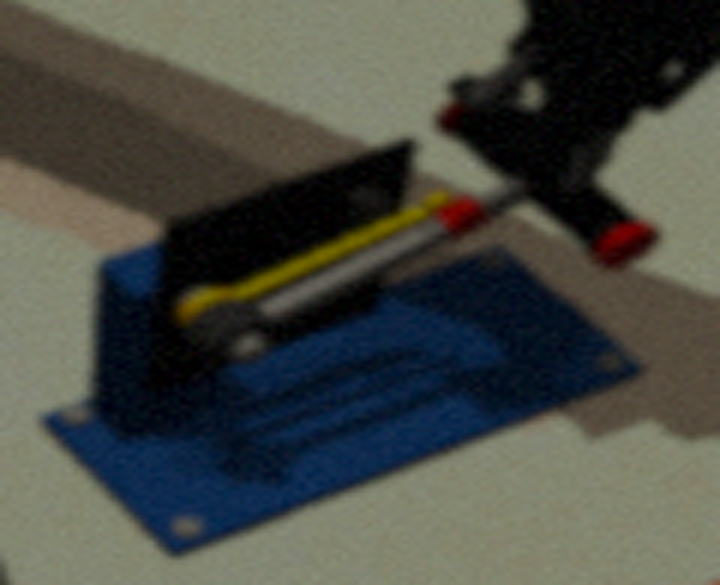

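>>> {"name": "move_arm", "arguments": {
  "motion": [
    [[0, 0.01, -0.05], 0, 1],
    [[0, 0.01, -0.05], 0, 1],
    [[0, 0, 0], 0, 1],
    [[0, 0, 0], 0, 1]
  ]
}}

```text
clock: 7.1
position: [0.539, 0.3084, 0.1791]
tcp_rot: [0.006, 1.0, 0.003, 0.001]
contact_force: [-3.1, 4.5, 7.7]
opening: 0.0004
gripper_force: 4.1
```

```bash
sed -i 's/P\[...,0\]>.515)&(P\[...,0\]<.523)/P[...,0]>.521)\&(P[...,0]<.533)/' look.py; python3 look.py 2
python3 - <<'E'
from h import *
z=np.load("top0.npz"); im,D=z["im"],z["D"]; P=pts("top",D); S=cv2.cvtColor(im,cv2.COLOR_RGB2HSV)[...,1]
m=(S<80)&(P[...,0]>.521)&(P[...,0]<.533)&(P[...,1]>.18)&(P[...,1]<.245)&(P[...,2]>.13); q=P[m]
c=np.polyfit(q[:,1],q[:,2],1); print("rest lever",len(q),np.arctan(c[0]),np.polyval(c,.1575))
E
```

```text
scene pointer 82 [0.524  0.2635 0.167 ] [326.8 118.6]
top pointer 39 [0.5285 0.2662 0.1651] [156.9 214.5]
marker 80 angle 0.151 z@hinge 0.1432 x 0.5125
lever 122 angle 0.159 z@hinge 0.147 x 0.5289
7.2 [0.539  0.3083 0.1794] [-3.1  3.5  7.4]
rest lever 98 0.4699387505175647 0.14386400394867413
```

View pics/s2.png

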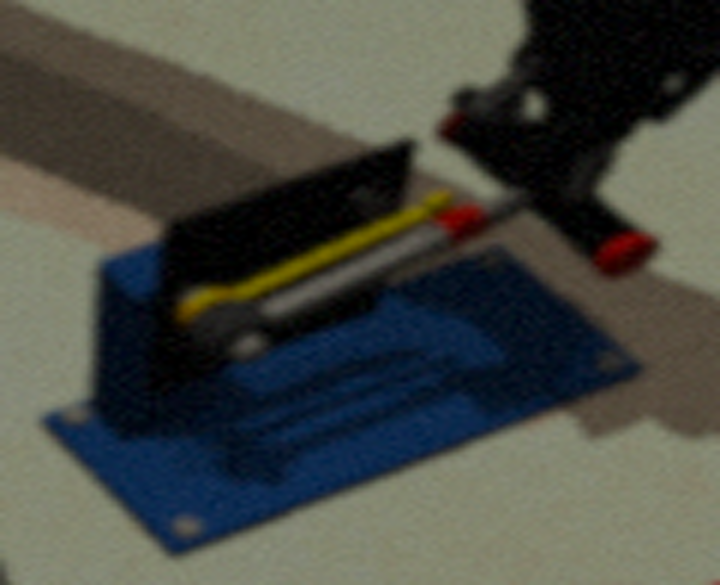

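```bash
cat > m.py <<'E'
from h import *
def fit(P,m,y0,y1):
    q=P[m&(P[...,1]>y0)&(P[...,1]<y1)]
    for _ in range(3):
        c=np.polyfit(q[:,1],q[:,2],1); r=q[:,2]-np.polyval(c,q[:,1]); q=q[abs(r)<max(.0025,2*r.std())]
    return len(q),round(float(np.arctan(c[0])),4),np.polyval(c,[.1575,.265]).round(4),r.std().round(4)
for n in("top",):
    F=[grab_frame(n) for _ in range(8)]
    im=np.mean([f[0] for f in F],0).astype(np.uint8); D=np.median([f[1] for f in F],0); P=pts(n,D)
    hsv=cv2.cvtColor(im,cv2.COLOR_RGB2HSV);H,S,V=[hsv[...,i].astype(int) for i in range(3)]
    box=(P[...,2]>.12)&(P[...,2]<.2)&(P[...,1]>.15)&(P[...,1]<.3)
    mk=(H>18)&(H<35)&(S>130)&box&(abs(P[...,0]-.513)<.006)
    lv=((S<80)|(H<8)|(H>172))&box&(abs(P[...,0]-.5275)<.005)
    for a,b in((.185,.262),(.19,.255),(.18,.245)): print(n,"marker",fit(P,mk,a,b),"lever",fit(P,lv,a,b))
s=get_state(); print(s["clock"],s["position"].round(4),np.round(s["contact_force"],1))
E
python3 m.py
```

```text
top marker (69, 0.1596, array([0.1427, 0.16  ]), np.float64(0.0009)) lever (99, 0.1734, array([0.1461, 0.1649]), np.float64(0.0008))
top marker (58, 0.1517, array([0.1432, 0.1596]), np.float64(0.0008)) lever (84, 0.1727, array([0.1461, 0.1649]), np.float64(0.0008))
top marker (56, 0.1668, array([0.1424, 0.1605]), np.float64(0.0008)) lever (84, 0.1644, array([0.1465, 0.1644]), np.float64(0.0008))
7.6 [0.539  0.3083 0.1796] [-3.7  4.3  7.6]
```

>>> {"name": "move_arm", "arguments": {
  "motion": [
    [[0, 0, -0.02], 0, 1],
    [[0, 0, 0], 0, 1],
    [[0, 0, 0], 0, 1]
  ]
}}

```text
clock: 7.85
position: [0.539, 0.3087, 0.1776]
tcp_rot: [0.006, 1.0, 0.004, 0.001]
contact_force: [-3.2, 5.1, 8.0]
opening: -0.0003
gripper_force: 4.3
```

```bash
python3 m.py; python3 look.py 3
```

```text
top marker (69, 0.1584, array([0.1428, 0.16  ]), np.float64(0.0007)) lever (99, 0.1666, array([0.1458, 0.1639]), np.float64(0.0008))
top marker (59, 0.1548, array([0.143 , 0.1598]), np.float64(0.0007)) lever (82, 0.1651, array([0.1459, 0.1638]), np.float64(0.0007))
top marker (56, 0.1591, array([0.1428, 0.16  ]), np.float64(0.0006)) lever (82, 0.1644, array([0.1459, 0.1637]), np.float64(0.0007))
8.25 [0.539  0.3087 0.1777] [-3.1  4.6  9.2]
scene pointer 83 [0.5246 0.2621 0.1661] [325.7 119.3]
top pointer 40 [0.5276 0.2665 0.1636] [156.8 214.5]
marker 80 angle 0.168 z@hinge 0.1423 x 0.5125
lever 119 angle 0.149 z@hinge 0.1466 x 0.5291
8.35 [0.539  0.3087 0.1777] [-3.1  5.4  8.6]
```

>>> {"name": "move_arm", "arguments": {
  "motion": [
    [[0, 0, -0.01], 0, 1],
    [[0, 0, 0], 0, 1],
    [[0, 0, 0], 0, 1],
    [[0, 0, 0], 0, 1],
    [[0, 0, 0], 0, 1]
  ]
}}

```text
clock: 8.77
position: [0.539, 0.309, 0.1768]
tcp_rot: [0.006, 1.0, 0.004, 0.001]
contact_force: [-3.6, 5.0, 8.6]
opening: -0.0001
gripper_force: 4.3
```

```bash
python3 m.py
python3 - <<'E'
from h import *
import time
for _ in range(60): grab_frame("scene")   # arm holds, 3 s
s=get_state(); print(s["clock"],s["position"].round(4),np.round(s["contact_force"],1))
E
python3 m.py; python3 look.py 4
```

```text
top marker (68, 0.1603, array([0.1428, 0.1601]), np.float64(0.0007)) lever (100, 0.1639, array([0.1456, 0.1634]), np.float64(0.0008))
top marker (58, 0.1583, array([0.1429, 0.16  ]), np.float64(0.0007)) lever (84, 0.158, array([0.1459, 0.1631]), np.float64(0.0008))
top marker (56, 0.1593, array([0.1428, 0.1601]), np.float64(0.0006)) lever (82, 0.1545, array([0.1462, 0.1629]), np.float64(0.0008))
9.1667 [0.539  0.309  0.1768] [-2.4  5.8  9.6]
12.1667 [0.539  0.309  0.1768] [-3.2  6.6  9.2]
top marker (67, 0.1576, array([0.1428, 0.1598]), np.float64(0.0007)) lever (101, 0.1616, array([0.1458, 0.1633]), np.float64(0.0009))
top marker (57, 0.1582, array([0.1428, 0.1599]), np.float64(0.0007)) lever (85, 0.1552, array([0.1461, 0.1629]), np.float64(0.0009))
top marker (55, 0.1676, array([0.1422, 0.1604]), np.float64(0.0007)) lever (82, 0.1509, array([0.1463, 0.1627]), np.float64(0.0008))
12.5667 [0.539  0.3089 0.1768] [-4.3  5.1  8.2]
scene pointer 86 [0.5249 0.263  0.1659] [326.3 118.8]
top pointer 42 [0.5266 0.2669 0.1629] [156.9 214.6]
marker 81 angle 0.153 z@hinge 0.1431 x 0.5125
lever 124 angle 0.145 z@hinge 0.1468 x 0.529
12.6667 [0.539  0.309  0.1768] [-3.2  6.5  9.4]
```

View pics/s4.png

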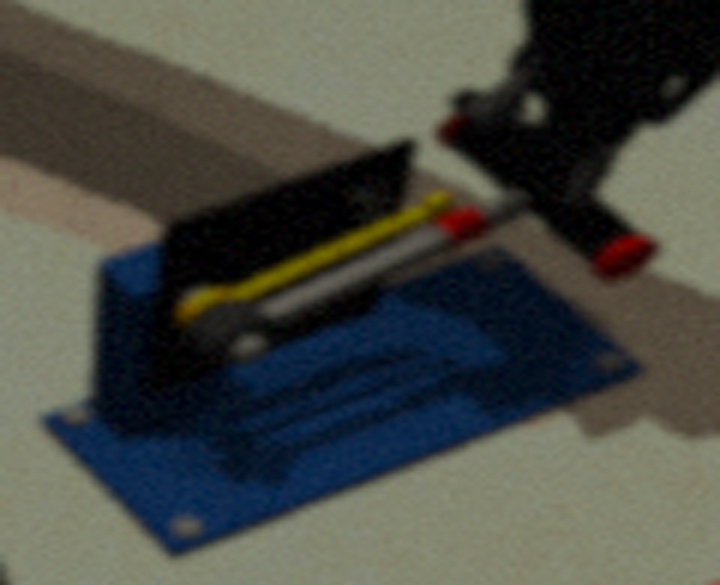

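The crop shows the lever, with its pointer at (462,221), parallel to the marker, whose tip is at (440,200). Both measure about 0.158 rad. The lever has held steady there for about 4 s.

```bash
python3 -c "
from rig import *
print(close_job())"
```

```text
the job is handed in; nothing more can be done
None
```

I pressed the brake pedal to its stop and let it come fully back up, then held the throttle lever in line with the yellow marker (both about 0.158 rad above level) for about 4 s. I handed the job in while still holding it; no verdict came back.

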